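# Clear the balance and sort the empty yarn centres

### The job

The empty centres have been weighed. Fold the balance's clear draught cover up and back past vertical so that it stays open, and leave it so; then lift the flanged spool off the pan and stand it, and the two cones and the straight tube standing on the bench, upright in the trays that already hold one of the same kind, one to a bay.

Things in the scene. Friction and masses are not known exactly. Their poses are not given: they have to be found in the camera images.
- balance: Fixed white balance, 260 (x) x 190 (y) mm, display at its -x end. Origin: centre of the underside, z up. Deck top at z = 57 mm at most. Round steel pan, 110 mm across, centred at x = +45, y = 0, top at z = 60. Around it a clear square draught shield: outer 150 x 150 mm, centred on the pan, walls 3 mm thick with tops at z = 122, closed above by the clear hinged cover.
- cover (a joint): Angle of the clear cover (150 x 150 x 3 mm, 120 g): 0 shut, grows as its front (-x) edge swings up and back, 1.57 upright, stop at 1.95. Hinge line along the balance's y at x = +123.5, z = 124.5 mm in its frame, nearly free: let go before upright it falls shut, past upright it falls back on its stop.
- cover_handle (a point): Centre of the cover's handle: round steel bar, 12 mm thick, 92 mm long, parallel to the hinge and 186 mm from it, on two 8 mm arms 84 mm apart; 27 mm clear gap between bar and cover edge for a finger. Shut, it is at z = 126.5 mm with free space below down to the deck. Pinched across from above, it turns between the fingers as the cover swings. Axes: the cover's, x at 0 as the balance's x.
- spool: Loose grey plastic spool with two flanges 46 mm across and 6 mm thick, 50 mm high over all, barrel 28 mm across, 45 g. It stands upright on the balance pan, under the clear cover. Origin: centre of the lower flange's underside; z up.
- cone_a: Loose empty yarn cone of brown kraft board, open at the top, standing upright on its wide end: 105 mm high, 50 mm across the foot tapering to 34 mm at the nose, 35 g. Origin: centre of the foot; z up towards the nose. The two loose cones are alike and either may go in either free bay.
- cone_b: Loose empty yarn cone of brown kraft board, open at the top, standing upright on its wide end: 105 mm high, 50 mm across the foot tapering to 34 mm at the nose, 35 g. Origin: centre of the foot; z up towards the nose. The two loose cones are alike and either may go in either free bay.
- tube: Loose straight tube of greyish board, standing upright, open at the top: 38 mm across, 80 mm high, 30 g. Origin: centre of its foot; z up.
- cone_tray: The cones' tray: fixed, white plastic, 226 (x) x 82 (y) mm, walls and two dividers 22 mm high, 4 mm thick, floor 4 mm above the origin. Three bays of 70 (x) x 74 (y) mm in a row along x, centred at x = -74, 0, +74 mm. A cone stands pinned upright at x = +74 mm; the other two bays are free. Origin: centre of the underside, z up.
- tube_tray: The straight tubes' tray: fixed, white plastic, 226 (x) x 82 (y) mm, walls and two dividers 22 mm high, 4 mm thick, floor 4 mm above the origin. Three bays of 70 (x) x 74 (y) mm in a row along x, centred at x = -74, 0, +74 mm. A straight tube stands pinned upright at x = -74 mm; the other two bays are free. Origin: centre of the underside, z up.
- spool_tray: The spools' tray: fixed, white plastic, 226 (x) x 82 (y) mm, walls and two dividers 22 mm high, 4 mm thick, floor 4 mm above the origin. Three bays of 70 (x) x 74 (y) mm in a row along x, centred at x = -74, 0, +74 mm. A spool stands pinned upright at x = +74 mm; the other two bays are free. Origin: centre of the underside, z up.

How it is judged:
On the way:
1. the draught cover has been swung back past vertical (value of joint cover above 1.65 rad), for 0.2 s.
At the end, for the whole second after the job is handed in: The cover rests open past vertical (more than 1.65 rad). Both cones are in the cone tray, the straight tube in the tube tray and the spool in the spool tray, each standing on the floor of a bay (foot less than 9 mm above the tray's underside), upright within 0.12 rad, released and at rest (value of joint cover above 1.65 rad and velocity of joint cover below 0.1 rad/s and x of cone_a in the frame of cone_tray between -0.108 and 0.108 m and y of cone_a in the frame of cone_tray between -0.03 and 0.03 m and z of cone_a in the frame of cone_tray between 0 and 0.009 m and angle between each of cone_a, cone_b, tube, spool's own z axis and vertical below 0.12 rad and linear speed of each of cone_a, cone_b, tube, spool below 0.02 m/s and angular speed of each of cone_a, cone_b, tube, spool below 0.2 rad/s and x of cone_b in the frame of cone_tray between -0.108 and 0.108 m and y of cone_b in the frame of cone_tray between -0.03 and 0.03 m and z of cone_b in the frame of cone_tray between 0 and 0.009 m and x of tube in the frame of tube_tray between -0.108 and 0.108 m and y of tube in the frame of tube_tray between -0.03 and 0.03 m and z of tube in the frame of tube_tray between 0 and 0.009 m and x of spool in the frame of spool_tray between -0.108 and 0.108 m and y of spool in the frame of spool_tray between -0.03 and 0.03 m and z of spool in the frame of spool_tray between 0 and 0.009 m); the robot touches nothing.
It also fails if it takes over 134 s, if anything falls off the work surface, if the arm or the gripper's body presses on something with over 40 N, if the wrist force passes 120 N, or if a joint passes its speed limit or range.

### The arm

A 7-joint arm with a two-finger parallel gripper is mounted at the origin on the work surface. World frame = base frame: x ahead of the robot, y to its left, z up, the work surface at z = 0. Lengths are in m, angles in rad, forces in N, time in s.
With the tool pointing down it reaches from about 0.4 to 0.875 m from the base axis. Payload 19.3 kg.
Tool frame: the origin (TCP) lies at the very end of the fingers, on their centre line; the grasp point (between the pads) lies 19 mm behind it; z points along the fingers, y is the line along which they close (so a half turn about z gives the same grasp; the last joint's range is limited). The gripper opens to 85 mm and grips with 20 to 120 N. Pads are 22 mm wide; open, the fingers measure 114 mm over their backs; the gripper's body (76 mm by 85 mm) begins 54 mm behind the grasp point. The pads swing forward as they close: fully open they stand 13 mm farther back than shut.
Start: joints at [1.101, 0.521, -0.036, 1.599, 0.021, 1.021, -0.113], TCP at [0.243, -0.576, 0.231] pointing down, gripper open.
Joint ranges: [-2.91, 2.91], [-0.3, 2.13], [-1.5, 1.42], [0.17, 2.43], [-1.26, 4.41], [0.16, 1.93], [-2.52, 2.52]. Speed limits (rad/s): [1.89, 1.89, 2.39, 2.39, 3.01, 3.01, 3.01].

### API

Orientations are given as [roll, pitch, yaw] about the fixed x, y, z axes, in that order (R = Rz(yaw) Ry(pitch) Rx(roll)).
In Python, from workcell import bot, grab_frame, calibration, job gives the robot as it stands.
- The arm moves only by the tool send_path, called after ">>>" as name([rows], argument=value, ...), one row to a line, values as JSON. Schema: {"type":"object","properties":{"ticks":{"type":"array","items":{"type":"array","items":{"type":"number"},"minItems":7,"maxItems":7},"minItems":1,"maxItems":5},"grip_n":{"type":"number"},"only":{"type":"string"},"quiet":{"type":"boolean"},"lines":{"type":"string"}},"required":["ticks"],"additionalProperties":false}. ticks is a list of rows, 1 to 5 of them, each of 7 numbers: the finger opening in m, then dx, dy, dz in m, then a rotation vector rx, ry, rz in rad; each row is the pose to reach, as a shift and turn from the pose commanded when the call began, along the tool's axes at that moment; what a row does not reach only later rows make up. A row lasts 1/8 s, in which the tool goes at most 0.0625 m and 0.188 rad, less where a joint would pass 70% of its speed; a pose out of reach is approached as far as the arm can. The fingers move at their own pace and stop on an object; grip_n is the grip in N (left out, the last holds). Time passes only in rows, so rows that do not move let the fingers close. The tool returns the time, the measured TCP pose, the force, the opening and the grip force at its end. only (a regular expression) keeps the lines of the reply that match it, lines (a string "A,B") keeps lines A to B, and quiet returns only ok. Input that does not fit is refused with a message, and nothing moves.
- bot.observe(): the state, without advancing time (a new reading comes with each control period).
- grab_frame(name): name is "scene" or "top"; returns (picture, depth): 400x640x3 uint8, blue, green, red; 400x640 float32, m along the optical axis (not along the pixel's ray), 0 where there is no reading.
- calibration(name): a dict with "vfov" (degrees; the focal length in pixels is half the picture's height over the tangent of half this angle, whatever the lens; pixels are square), "cx", "cy" (the principal point, pixels), "dist_coeffs" ([k1, k2, p1, p2, k3] as OpenCV has them; the pictures are not rectified), "eye" and "attitude" of the camera in the world. Camera axes: x right, y down, z forward; pixel columns grow to the right and rows downward; lengths in m; the calibration is good to about 2 mm. A picture is of the moment at which its call begins. calibration takes no time and is no camera call.
- job.job_done(): hands the job in; it is judged then, once.
The state is a dict: "clock": time; "qpos": joint angles; "qd": joint speeds; "joint_efforts": joint torques, N m; "position": TCP position; "tool_rot": TCP orientation; "force": force on the tool from outside, world axes, zero at the start; "moment": the same for the moment, N m; "grip_width": finger opening in m; "finger_force": force on a finger pad.
Only numpy, scipy, OpenCV 4.12 (cv2) and the standard library are available. Lean on these libraries where they do the work, as an engineer would, in place of code of your own. Each camera call takes 0.05 s, during which the arm holds its last target. There are 200 camera calls.

## Working session

There is one attempt and no reset: what is moved stays moved. The work goes in short steps, Python scripts to look and compute and a tool call to move; the robot and the scene stay as the last step left them, time stands still between calls to the robot, and variables do not carry over. Pictures are saved under pics/ and viewed, at most 14 in all, crops included, and the job is handed in when it is done.

```bash
mkdir -p pics; cat > h.py <<'E'
import numpy as np,cv2
from workcell import bot,grab_frame,calibration,job
def snap(n,name):
    im,d=grab_frame(n); cv2.imwrite(f'pics/{name}.png',im); np.save(f'pics/{name}.npy',d); return im,d
E
python3 - <<'E'
from h import *
for n in('scene','top'):
    print(calibration(n)); im,d=snap(n,n+'0')
print(bot.observe())
E
```

```text
{'vfov': 57.442678195301966, 'cx': 317.47375200849416, 'cy': 195.5473138895395, 'dist_coeffs': array([0.0018852, 0.       , 0.       , 0.       , 0.       ]), 'eye': array([1.12043666, 0.13302696, 0.89046292]), 'attitude': array([-2.48351016, -0.01550249,  1.80072331])}
{'vfov': 57.59018893237202, 'cx': 317.704974430193, 'cy': 202.21134276438264, 'dist_coeffs': array([-0.05723776,  0.        ,  0.        ,  0.        ,  0.        ]), 'eye': array([ 0.44038497, -0.01023725,  0.9139477 ]), 'attitude': array([-2.99947224, -0.02118597, -1.54201359])}
{'clock': 0.1, 'qpos': array([ 1.10077956,  0.52193578, -0.03632056,  1.59994459,  0.02122137,
        1.02108791, -0.11281455]), 'qd': array([ 0.00038379, -0.00208104, -0.0007115 , -0.00260596,  0.00118264,
       -0.00076805,  0.00067895]), 'joint_efforts': array([ 5.32478516e-03, -9.28484130e+01,  1.98475935e+00, -3.70531118e+01,
        1.82341354e-02,  5.28925899e-03, -8.98730059e-05]), 'position': array([ 0.24312654, -0.57545334,  0.23079727]), 'tool_rot': array([-3.14060665e+00,  9.02320279e-05,  3.99796381e-01]), 'force': array([-0.31434725,  0.52125323,  0.55979329]), 'moment': array([-0.02091814, -0.01212069,  0.00477337]), 'finger_force': 0.0, 'grip_width': 0.08552673933313201}
```

View pics/top0.png

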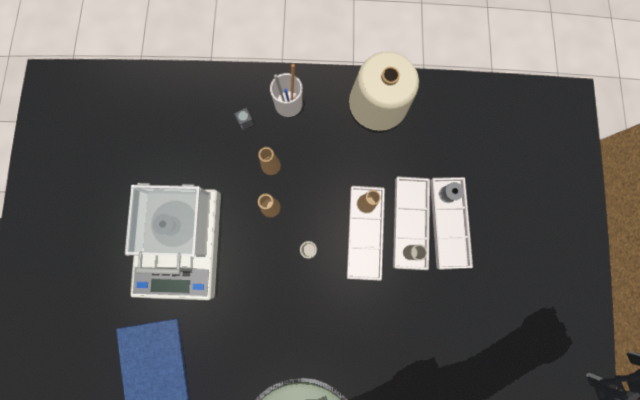

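View pics/scene0.png

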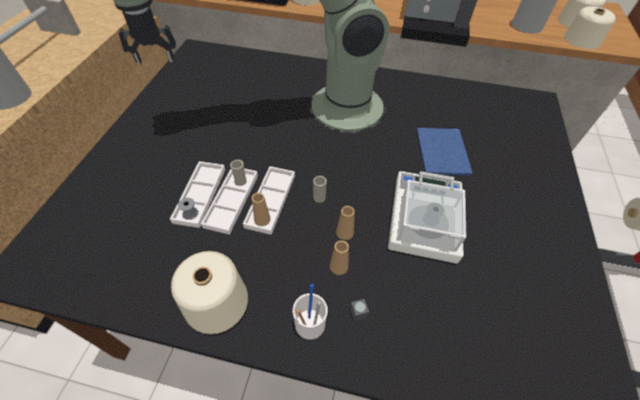

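The top view shows the balance at about (175,240) with its handle on the robot side at (165,265). The cones are at (268,160) and (268,205), and the tube at (308,250). The cone, tube and spool trays are at (366,232), (411,224) and (452,222). I'll enlarge both regions next.

```bash
cat >> h.py <<'E'
from scipy.spatial.transform import Rotation as R
def cam(n):
    c=calibration(n); f=200/np.tan(np.radians(c['vfov'])/2)
    K=np.array([[f,0,c['cx']],[0,f,c['cy']],[0,0,1]])
    return K,c['dist_coeffs'],R.from_euler('xyz',c['attitude']).as_matrix(),c['eye']
def ray(n,px):
    K,D,Rm,e=cam(n); u=cv2.undistortPoints(np.array(px,float).reshape(-1,1,2),K,D).reshape(-1,2)
    return e,np.c_[u,np.ones(len(u))]@Rm.T
def atz(n,px,z):
    e,d=ray(n,px); return e+d*((np.asarray(z)-e[2])/d[:,2])[:,None]
def cloud(n,d):
    v,u=np.mgrid[0:400,0:640]; e,r=ray(n,np.c_[u.ravel(),v.ravel()]); P=e+r*d.ravel()[:,None]; P[d.ravel()==0]=np.nan
    return P.reshape(400,640,3)
E
python3 - <<'E'
from h import *
im=cv2.imread('pics/top0.png'); 
cv2.imwrite('pics/cL.png',cv2.resize(im[175:305,110:230],None,fx=4.6,fy=4.6,interpolation=cv2.INTER_CUBIC))
cv2.imwrite('pics/cR.png',cv2.resize(im[140:290,250:480],None,fx=3.4,fy=3.4,interpolation=cv2.INTER_CUBIC))
for n in('top','scene'):
    d=np.load(f'pics/{n}0.npy');P=cloud(n,d)
    Z=P[...,2]
    print(n,(d==0).mean())
    # blobs in height
    m=(Z>0.035)&(Z<0.2)&(P[...,0]>.3)&(P[...,0]<.85)&(abs(P[...,1])<.6)
    k,l,s,c=cv2.connectedComponentsWithStats(m.astype(np.uint8))
    for i in range(1,k):
        if s[i,4]>25:
            Q=P[l==i]; t=Q[Q[:,2]>np.percentile(Q[:,2],98)-.006]
            print(c[i].round(),s[i,4],'zmax',np.percentile(Q[:,2],98).round(4),'top box',t.min(0).round(3)[:2],t.max(0).round(3)[:2],'all',Q.min(0).round(3)[:2],Q.max(0).round(3)[:2])
E
```

```text
top 0.0038828125
[383.  97.] 3077 zmax 0.1684 top box [ 0.818 -0.193] [ 0.85  -0.157] all [ 0.761 -0.244] [ 0.85  -0.099]
[285.  97.] 506 zmax 0.1516 top box [0.797 0.054] [0.835 0.081] all [0.795 0.024] [0.849 0.096]
[291.  87.] 46 zmax 0.1008 top box [0.848 0.043] [0.85  0.048] all [0.842 0.043] [0.85  0.054]
[243. 116.] 178 zmax 0.0459 top box [0.759 0.148] [0.8   0.189] all [0.758 0.146] [0.8  0.19]
[268. 159.] 314 zmax 0.1061 top box [0.646 0.083] [0.681 0.116] all [0.641 0.077] [0.682 0.12 ]
[172. 241.] 9642 zmax 0.1303 top box [0.388 0.237] [0.585 0.39 ] all [0.327 0.217] [0.587 0.407]
[454. 191.] 286 zmax 0.0568 top box [ 0.58 -0.38] [ 0.625 -0.334] all [ 0.58 -0.38] [ 0.625 -0.334]
[369. 200.] 280 zmax 0.1103 top box [ 0.554 -0.164] [ 0.588 -0.13 ] all [ 0.55  -0.166] [ 0.591 -0.125]
[268. 205.] 232 zmax 0.1066 top box [0.538 0.078] [0.572 0.111] all [0.533 0.073] [0.573 0.113]
[307. 249.] 76 zmax 0.0822 top box [ 0.434 -0.024] [0.468 0.013] all [ 0.434 -0.024] [0.468 0.013]
[417. 252.] 225 zmax 0.0866 top box [ 0.436 -0.279] [ 0.47  -0.241] all [ 0.435 -0.279] [ 0.47 -0.24]
[... 316 characters left out ...]
014]
[259. 206.] 366 zmax 0.1109 top box [ 0.558 -0.163] [ 0.592 -0.129] all [ 0.556 -0.166] [ 0.597 -0.125]
[186. 204.] 186 zmax 0.0583 top box [ 0.583 -0.378] [ 0.626 -0.333] all [ 0.583 -0.38 ] [ 0.627 -0.333]
[346. 219.] 348 zmax 0.1066 top box [0.542 0.078] [0.576 0.111] all [0.54  0.074] [0.58  0.117]
[340. 254.] 379 zmax 0.1065 top box [0.649 0.083] [0.684 0.116] all [0.647 0.077] [0.689 0.12 ]
[214. 272.] 1808 zmax 0.1698 top box [ 0.821 -0.195] [ 0.85  -0.155] all [ 0.772 -0.244] [ 0.85  -0.098]
[311. 304.] 548 zmax 0.1535 top box [0.8   0.054] [0.84  0.084] all [0.797 0.024] [0.85  0.099]
[360. 307.] 207 zmax 0.046 top box [0.759 0.148] [0.802 0.191] all [0.759 0.148] [0.802 0.192]
```

View pics/cL.png

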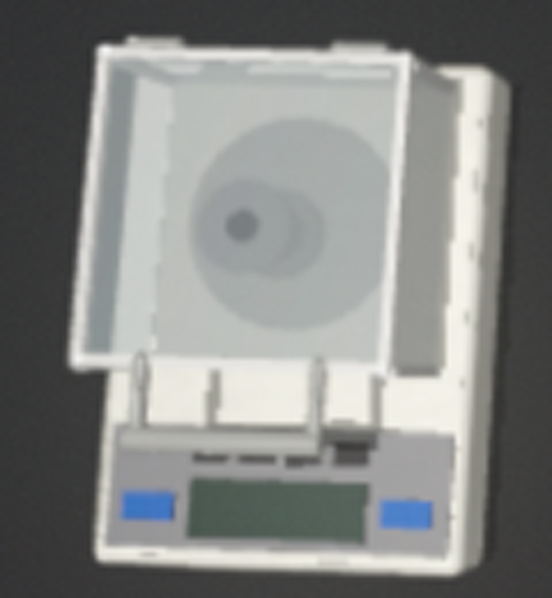

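View pics/cR.png

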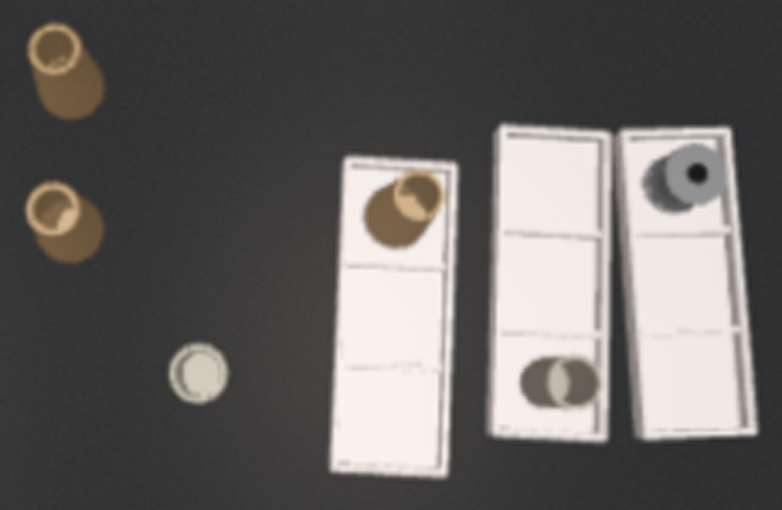

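```bash
python3 - <<'E'
from h import *
def q(pts,off,s,z): return atz('top',[( (a+.5)/s-.5+off[0],(b+.5)/s-.5+off[1]) for a,b in pts],z)[:,:2]
o=(250,140)
for n,p in dict(cone=[(343,157),(457,163),(447,476),(331,471)],tube=[(500,125),(611,131),(607,440),(490,436)],spool=[(621,131),(731,128),(757,434),(638,438)]).items():
    w=q(p,o,3.4,.022); a=(w[0]+w[1]-w[2]-w[3])/2; c=w.mean(0); u=a/np.linalg.norm(a)
    print(n,c.round(4),'len',np.linalg.norm(a).round(3),'wid',np.linalg.norm(w[0]-w[1]).round(3),'yaw',np.arctan2(a[1],a[0]).round(3),'bays -74,0,74',[(c+u*t).round(3) for t in(-.074,0,.074)])
o=(110,175)
w=q([(98,47),(410,55),(388,372),(72,366)],o,4.6,.126); print(w.round(4),'cover c',w.mean(0).round(4)); a=(w[0]+w[1]-w[2]-w[3])/2
print('yaw',np.arctan2(a[1],a[0]),np.linalg.norm(a), np.linalg.norm(w[0]-w[1]))
print('handle',q([(122,438),(322,443)],o,4.6,.1305).round(4)); print('spool',q([(241,225)],o,4.6,.11).round(4))
# depth clouds
for n in('top','scene'):
    P=cloud(n,np.load(f'pics/{n}0.npy')).reshape(-1,3)
    m=(P[:,2]>.120)&(P[:,2]<.140)&(P[:,0]>.36)&(P[:,0]<.62)&(P[:,1]>.2)&(P[:,1]<.43)
    r=cv2.minAreaRect(P[m][:,:2].astype(np.float32)*1000);print(n,'hi',r)
    m2=m&(P[:,0]<.415);h=P[m2];print('handle pts',len(h),h.mean(0).round(4),h.min(0).round(4),h.max(0).round(4))
E
```

```text
cone [ 0.4982 -0.1457] len 0.227 wid 0.084 yaw -0.024 bays -74,0,74 [array([ 0.424, -0.144]), array([ 0.498, -0.146]), array([ 0.572, -0.148])]
tube [ 0.5261 -0.2612] len 0.227 wid 0.084 yaw -0.029 bays -74,0,74 [array([ 0.452, -0.259]), array([ 0.526, -0.261]), array([ 0.6  , -0.263])]
spool [ 0.5291 -0.3616] len 0.226 wid 0.084 yaw 0.05 bays -74,0,74 [array([ 0.455, -0.365]), array([ 0.529, -0.362]), array([ 0.603, -0.358])]
[[0.5793 0.3908]
 [0.58   0.239 ]
 [0.4298 0.2383]
 [0.4272 0.3882]] cover c [0.5041 0.3141]
yaw 0.010722521235276014 0.15119150475514098 0.1518289487409645
handle [[0.3951 0.3592]
 [0.3963 0.2653]]
spool [[0.4972 0.3199]]
top hi ((486.7331848144531, 313.7388000488281), (153.4556121826172, 196.98068237304688), 89.89691925048828)
handle pts 313 [0.3975 0.3123 0.1302] [0.3883 0.2656 0.1226] [0.415  0.3598 0.1357]
scene hi ((490.1577453613281, 314.0960998535156), (196.66061401367188, 152.0200958251953), 0.4420405328273773)
handle pts 164 [0.401  0.3135 0.1301] [0.3922 0.2674 0.1213] [0.4149 0.3601 0.1349]
```

```bash
cat > to.py <<'E'
import sys
from h import *
s=bot.observe(); Rm=R.from_euler('xyz',s['tool_rot']); t=np.array([float(v) for v in sys.argv[1:4]]); yaw=float(sys.argv[4]) if len(sys.argv)>4 else 1.57
G=R.from_euler('xyz',[np.pi,0,yaw]); print('t',s['clock'],'pos',s['position'].round(4),'rot',s['tool_rot'].round(3),'q',s['qpos'].round(2),'w',round(s['grip_width'],4))
print('shift',Rm.inv().apply(t-s['position']).round(4),'rot',(Rm.inv()*G).as_rotvec().round(3))
E
```

>>> send_path([
  [0.024,0.25,-0.18,-0.02,0,0,-0.9],
  [0.024,0.25,-0.18,-0.02,0,0,-0.9],
  [0.024,0.25,-0.18,-0.02,0,0,-0.9],
  [0.024,0.25,-0.18,-0.02,0,0,-0.9],
  [0.024,0.25,-0.18,-0.02,0,0,-0.9],
], grip_n=20)

```text
clock: 0.72
position: [0.4042, -0.3107, 0.2514]
tool_rot: [-3.142, 0.0, 1.306]
force: [1.2, -0.2, 0.3]
grip_width: 0.0238
finger_force: 0.0
```

```bash
python3 to.py .45 .1 .25
```

```text
t 0.725 pos [ 0.4042 -0.3107  0.2514] rot [-3.142  0.     1.306] q [ 0.81  0.33 -0.34  1.86  0.13  0.97  0.15] w 0.0238
shift [ 0.4083 -0.0634  0.0014] rot [-0.     0.    -0.264]
```

>>> send_path([
  [0.024,0.29,-0.045,0,0,0,-0.264],
  [0.024,0.29,-0.045,0,0,0,-0.264],
  [0.024,0.29,-0.045,0,0,0,-0.264],
  [0.024,0.29,-0.045,0,0,0,-0.264],
  [0.024,0.29,-0.045,0,0,0,-0.264],
])

```text
clock: 1.35
position: [0.4376, -0.0186, 0.2514]
tool_rot: [3.141, -0.0, 1.565]
force: [0.6, -0.0, 0.4]
grip_width: 0.024
finger_force: 0.0
```

```bash
python3 to.py .398 .313 .2
```

```text
t 1.35 pos [ 0.4376 -0.0186  0.2514] rot [ 3.141 -0.     1.565] q [ 0.39  0.23 -0.56  2.02  0.15  0.93 -0.26] w 0.024
shift [ 0.3314 -0.0414  0.0514] rot [ 0.    -0.    -0.005]
```

>>> send_path([
  [0.024,0.29,-0.02,0.02,0,0,-0.005],
  [0.024,0.29,-0.02,0.02,0,0,-0.005],
  [0.024,0.29,-0.02,0.02,0,0,-0.005],
  [0.024,0.29,-0.02,0.02,0,0,-0.005],
  [0.024,0.29,-0.02,0.02,0,0,-0.005],
])

```text
clock: 1.98
position: [0.4189, 0.2717, 0.231]
tool_rot: [-3.141, -0.0, 1.571]
force: [0.9, -1.8, -0.3]
grip_width: 0.0242
finger_force: 0.0
```

>>> send_path([
  [0.024,0.0414,-0.0214,0.0314,0,0,0],
  [0.024,0.0414,-0.0214,0.0314,0,0,0],
  [0.024,0.0414,-0.0214,0.0314,0,0,0],
])

```text
clock: 2.35
position: [0.3986, 0.3101, 0.1998]
tool_rot: [-3.141, 0.001, 1.569]
force: [0.2, -0.3, -0.3]
grip_width: 0.0241
finger_force: 0.0
```

```bash
python3 to.py .398 .313 .105; python3 -c "
from h import *
im,d=snap('scene','s1');cv2.imwrite('pics/s1c.png',cv2.resize(im[100:270,360:500],None,fx=3.4,fy=3.4,interpolation=cv2.INTER_CUBIC))"
```

```text
t 2.35 pos [0.3986 0.3101 0.1998] rot [-3.141e+00  1.000e-03  1.569e+00] q [-0.28  0.44 -0.66  1.92  0.34  0.9  -1.1 ] w 0.0241
shift [ 0.003  -0.0005  0.0948] rot [-0.     0.001 -0.001]
```

View pics/s1c.png

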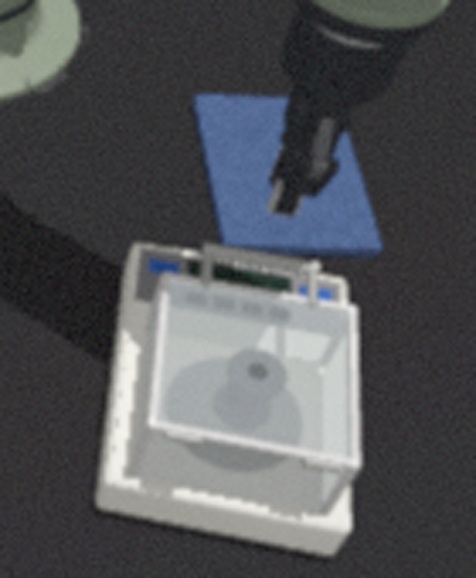

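The fingertips (crop about 285,205) stand above the handle bar (about 260,262), centred on it. Descending now.

>>> send_path([
  [0.024,0.001,0,0.03,0,0,0],
  [0.024,0.002,0,0.055,0,0,0],
  [0.024,0.003,0,0.075,0,0,0],
  [0.024,0.003,0,0.095,0,0,0],
  [0.024,0.003,0,0.095,0,0,0],
])

```text
clock: 3.02
position: [0.3989, 0.3122, 0.1045]
tool_rot: [-3.141, 0.001, 1.567]
force: [-0.3, 0.0, 1.6]
grip_width: 0.0238
finger_force: 0.0
```

>>> send_path([
  [0,0,0,0,0,0,0],
  [0,0,0,0,0,0,0],
  [0,0,0,0,0,0,0],
  [0,0,0,0,0,0,0],
], grip_n=25)

```text
clock: 3.52
position: [0.397, 0.3129, 0.1056]
tool_rot: [-3.14, 0.001, 1.569]
force: [-14.4, -0.9, 0.8]
grip_width: 0.0107
finger_force: 26.5
```

```bash
python3 to.py .398 .313 .107
```

```text
t 3.525 pos [0.397  0.3129 0.1056] rot [-3.140e+00  1.000e-03  1.569e+00] q [-0.36  0.58 -0.57  1.99  0.47  0.71 -1.22] w 0.0107
shift [ 0.0001  0.001  -0.0014] rot [-0.002  0.001 -0.001]
```

>>> send_path([
  [0,0,0.001,-0.0278,0,0,0],
  [0,0,0.0075,-0.0549,0,0,0],
  [0,0,0.018,-0.0807,0,0,0],
  [0,0,0.032,-0.1047,0,0,0],
  [0,0,0.0497,-0.1262,0,0,0],
])

```text
clock: 4.15
position: [0.4469, 0.3131, 0.2335]
tool_rot: [-3.14, 0.0, 1.569]
force: [-7.3, -1.2, 3.5]
grip_width: 0.0113
finger_force: 25.7
```

```bash
python3 -c "
from h import *
s=bot.observe();print(s['force'],s['position'],s['grip_width'])"
```

```text
[-7.25159423 -1.16165331  3.45720213] [0.44691131 0.31313111 0.23348802] 0.01127484752986417
```

>>> send_path([
  [0,0,0.0207,-0.0187,0,0,0],
  [0,0,0.044,-0.0341,0,0,0],
  [0,0,0.0692,-0.0458,0,0,0],
  [0,0,0.096,-0.0537,0,0,0],
  [0,0,0.1236,-0.0574,0,0,0],
])

```text
clock: 4.78
position: [0.5726, 0.3134, 0.291]
tool_rot: [3.14, -0.002, 1.569]
force: [-1.4, 4.1, 0.5]
grip_width: 0.0111
finger_force: 26.2
```

>>> send_path([
  [0,0,0.0140,0.0,0,0,0],
  [0,0,0.0279,0.0004,0,0,0],
  [0,0,0.042,0.0020,0,0,0],
  [0,0,0.0553,0.005,0,0,0],
  [0,0,0.0553,0.005,0,0,0],
])

```text
clock: 5.4
position: [0.628, 0.3135, 0.2841]
tool_rot: [3.141, -0.002, 1.569]
force: [0.7, 5.5, 2.4]
grip_width: 0.0109
finger_force: 27.3
```

>>> send_path([
  [0.06,0,0,0,0,0,0],
  [0.06,0,0,0,0,0,0],
  [0.06,0,0,0,0,0,0],
  [0.06,0,0,-0.04,0,0,0],
  [0.06,0,0,-0.08,0,0,0],
])

```text
clock: 6.02
position: [0.627, 0.3126, 0.3645]
tool_rot: [-3.141, 0.0, 1.569]
force: [0.5, -0.4, 0.1]
grip_width: 0.0603
finger_force: 0.0
```

>>> send_path([
  [0.06,0,-0.05,-0.03,0,0,0],
  [0.06,0,-0.1,-0.03,0,0,0],
  [0.06,0,-0.14,-0.03,0,0,0],
  [0.06,0,-0.14,-0.03,0,0,0],
])

```text
clock: 6.52
position: [0.4849, 0.3136, 0.3948]
tool_rot: [3.14, 0.0, 1.571]
force: [0.6, -0.1, -0.5]
grip_width: 0.0601
finger_force: 0.0
```

```bash
python3 to.py .51 .318 .2;python3 -c "
from h import *
im,d=snap('scene','s2');im2,d2=snap('top','t2');a=cv2.resize(im[100:290,350:520],(500,559),interpolation=cv2.INTER_CUBIC)
cv2.imwrite('pics/s2c.png',a)"
```

```text
t 6.525 pos [0.4849 0.3136 0.3948] rot [3.14  0.    1.571] q [-0.2   0.38 -0.67  1.47  0.24  1.38 -0.89] w 0.0601
shift [0.0045 0.0247 0.1948] rot [0.002 0.    0.001]
```

View pics/s2c.png

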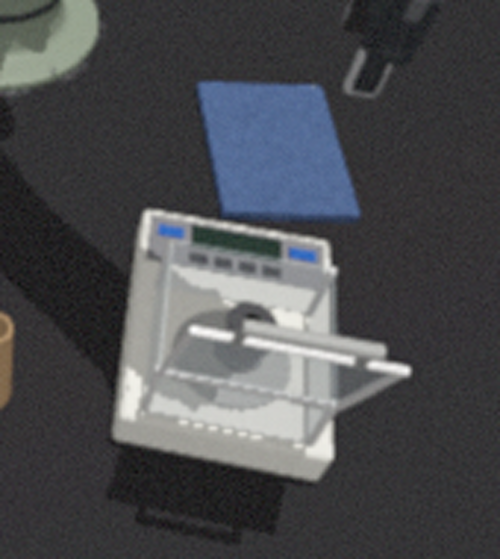

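The cover is folded back past vertical, leaning on its stop, and the spool's hole is visible at crop (252,318), which is scene pixel (435.7,208.1). I'll locate the spool from that.

```bash
python3 - <<'E'
from h import *
print(atz('scene',[(435.7,208.1)],.108))
for n,f in(('scene','s2'),('top','t2')):
    P=cloud(n,np.load(f'pics/{f}.npy')).reshape(-1,3)
    m=(P[:,2]>.100)&(P[:,2]<.118)&(P[:,0]>.44)&(P[:,0]<.56)&(P[:,1]>.26)&(P[:,1]<.37)
    h=P[m];print(n,len(h),h.min(0).round(4) if len(h) else 0,h.max(0).round(4) if len(h) else 0)
E
```

```text
[[0.49444369 0.3214659  0.108     ]]
scene 110 [0.4759 0.2981 0.1037] [0.5141 0.3406 0.1142]
top 328 [0.4759 0.2957 0.1044] [0.5186 0.3428 0.1134]
```

>>> send_path([
  [0.06,0.0064,0.0116,0.05,0,0,0],
  [0.06,0.0064,0.0116,0.11,0,0,0],
  [0.06,0.0064,0.0116,0.17,0,0,0],
  [0.06,0.0064,0.0116,0.22,0,0,0],
  [0.06,0.0064,0.0116,0.24,0,0,0],
])

```text
clock: 7.25
position: [0.4985, 0.3187, 0.1506]
tool_rot: [-3.138, 0.002, 1.568]
force: [0.2, -0.2, 0.8]
grip_width: 0.0601
finger_force: 0.0
```

```bash
python3 to.py .4965 .32 .084
```

```text
t 7.25 pos [0.4985 0.3187 0.1506] rot [-3.138e+00  2.000e-03  1.568e+00] q [-0.27  0.63 -0.59  1.74  0.42  0.91 -1.03] w 0.0601
shift [ 0.0014 -0.0018  0.0666] rot [-0.003  0.002 -0.002]
```

>>> send_path([
  [0.06,0,0,0.03,0,0,0],
  [0.06,0,0,0.05,0,0,0],
  [0.06,0,0,0.067,0,0,0],
  [0.06,0,0,0.067,0,0,0],
])

```text
clock: 7.75
position: [0.4986, 0.3195, 0.0859]
tool_rot: [-3.141, 0.001, 1.569]
force: [0.1, 0.7, 0.4]
grip_width: 0.0596
finger_force: 0.0
```

>>> send_path([
  [0,0,0,0,0,0,0],
  [0,0,0,0,0,0,0],
  [0,0,0,0,0,0,0],
  [0,0,0,0,0,0,0],
], grip_n=25)

```text
clock: 8.25
position: [0.4991, 0.32, 0.0874]
tool_rot: [3.14, -0.001, 1.569]
force: [-0.9, -0.2, 7.2]
grip_width: 0.0443
finger_force: 25.9
```

>>> send_path([
  [0,0,0,-0.02,0,0,0],
  [0,0,0,-0.06,0,0,0],
  [0,0,0,-0.12,0,0,0],
  [0,0,0,-0.15,0,0,0],
  [0,0,0,-0.15,0,0,0],
])

```text
clock: 8.88
position: [0.4994, 0.3202, 0.2401]
tool_rot: [3.138, -0.002, 1.569]
force: [-0.0, 0.3, -0.2]
grip_width: 0.0446
finger_force: 25.8
```

```bash
python3 to.py .497 .1 .26
```

```text
t 8.875 pos [0.4994 0.3202 0.2401] rot [ 3.138e+00 -2.000e-03  1.569e+00] q [-0.23  0.52 -0.64  1.66  0.35  1.07 -0.97] w 0.0446
shift [-0.2202 -0.0019 -0.0204] rot [ 0.004 -0.002 -0.001]
```

>>> send_path([
  [0,-0.3,0,0,0,0,0],
  [0,-0.3,0,0,0,0,0],
  [0,-0.3,0,0,0,0,0],
  [0,-0.3,0,0,0,0,0],
  [0,-0.3,0,0,0,0,0],
])

```text
clock: 9.5
position: [0.4974, 0.017, 0.2365]
tool_rot: [-3.141, 0.001, 1.568]
force: [1.2, 0.6, -0.1]
grip_width: 0.0445
finger_force: 25.8
```

>>> send_path([
  [0,-0.3,-0.02,0,0,0,0],
  [0,-0.3,-0.02,0,0,0,0],
  [0,-0.3,-0.02,0,0,0,0],
  [0,-0.3,-0.02,0,0,0,0],
  [0,-0.3,-0.02,0,0,0,0],
])

```text
clock: 10.12
position: [0.4764, -0.2828, 0.2365]
tool_rot: [-3.141, -0.0, 1.568]
force: [1.1, 0.8, -0.2]
grip_width: 0.0446
finger_force: 25.8
```

```bash
python3 to.py .457 -.364 .06
```

```text
t 10.125 pos [ 0.4764 -0.2828  0.2365] rot [-3.141 -0.     1.568] q [ 0.81  0.44 -0.51  1.76  0.25  1.    0.2 ] w 0.0446
shift [-0.0813 -0.0191  0.1765] rot [-0.001 -0.    -0.002]
```

Going above the bay, then down part way, with a picture before setting it down.

>>> send_path([
  [0,-0.05,-0.019,0,0,0,0],
  [0,-0.081,-0.019,0,0,0,0],
  [0,-0.081,-0.019,0.06,0,0,0],
  [0,-0.081,-0.019,0.12,0,0,0],
  [0,-0.081,-0.019,0.165,0,0,0],
])

```text
clock: 10.75
position: [0.4573, -0.3607, 0.0692]
tool_rot: [-3.14, -0.001, 1.569]
force: [0.3, -0.6, -1.0]
grip_width: 0.0447
finger_force: 25.8
```

>>> send_path([
  [0,0,0,0,0,0,0],
])

```text
clock: 10.88
position: [0.4567, -0.3599, 0.0691]
tool_rot: [-3.137, -0.004, 1.569]
force: [1.0, -0.1, 0.3]
grip_width: 0.0448
finger_force: 25.9
```

```bash
python3 to.py .457 -.364 .033;python3 -c "
from h import *
im,d=snap('scene','s3');cv2.imwrite('pics/s3c.png',cv2.resize(im[130:260,150:310],None,fx=4,fy=4,interpolation=cv2.INTER_CUBIC))"
```

```text
t 10.875 pos [ 0.4567 -0.3599  0.0691] rot [-3.137 -0.004  1.569] q [ 0.85  0.7  -0.4   1.82  0.39  0.71  0.22] w 0.0448
shift [-0.0042  0.0005  0.036 ] rot [-0.005 -0.004 -0.001]
```

View pics/s3c.png

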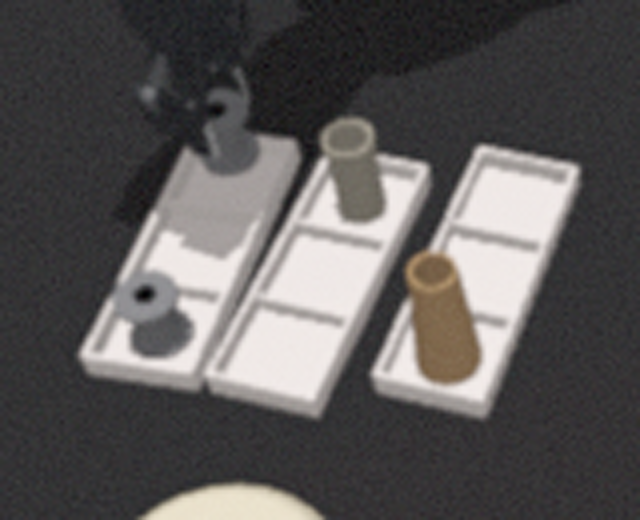

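The spool hangs upright over the free end bay nearest the robot (crop 230,130). Lowering slowly.

>>> send_path([
  [0,-0.003,0,0.015,0,0,0],
  [0,-0.003,0,0.028,0,0,0],
  [0,-0.003,0,0.033,0,0,0],
  [0,-0.003,0,0.036,0,0,0],
  [0,-0.003,0,0.036,0,0,0],
])

```text
clock: 11.55
position: [0.4584, -0.3643, 0.0356]
tool_rot: [3.142, 0.0, 1.569]
force: [-0.0, 0.2, -0.9]
grip_width: 0.0445
finger_force: 25.9
```

>>> send_path([
  [0,0,0,0.002,0,0,0],
  [0,0,0,0.003,0,0,0],
  [0,0,0,0.003,0,0,0],
])

```text
clock: 11.92
position: [0.4583, -0.3643, 0.0325]
tool_rot: [-3.142, -0.0, 1.569]
force: [-0.3, 0.1, -0.5]
grip_width: 0.0445
finger_force: 25.9
```

>>> send_path([
  [0,0,0,0.002,0,0,0],
  [0,0,0,0.002,0,0,0],
])

```text
clock: 12.18
position: [0.4582, -0.3645, 0.031]
tool_rot: [-3.141, 0.0, 1.568]
force: [-4.2, 1.9, 11.1]
grip_width: 0.0444
finger_force: 26.7
```

>>> send_path([
  [0.065,0,0,0,0,0,0],
  [0.065,0,0,0,0,0,0],
  [0.065,0,0,-0.03,0,0,0],
  [0.065,0,0,-0.09,0,0,0],
  [0.065,0,0,-0.15,0,0,0],
])

```text
clock: 12.8
position: [0.4581, -0.364, 0.182]
tool_rot: [-3.141, -0.001, 1.569]
force: [0.2, -1.0, -0.2]
grip_width: 0.0648
finger_force: 0.0
```

>>> send_path([
  [0.065,0.3,-0.005,0,0,0,0],
  [0.065,0.3,-0.005,0,0,0,0],
  [0.065,0.3,-0.005,0,0,0,0],
  [0.065,0.3,-0.005,0,0,0,0],
  [0.065,0.3,-0.005,0,0,0,0],
])

```text
clock: 13.42
position: [0.4536, -0.062, 0.1807]
tool_rot: [3.141, 0.0, 1.57]
force: [1.5, -0.2, -0.1]
grip_width: 0.0652
finger_force: 0.0
```

```bash
python3 to.py .4525 -.005 .047; python3 -c "
from h import *
im,d=snap('top','t4');P=cloud('top',d);m=(P[...,2]>.044)&(P[...,2]<.062)&(abs(P[...,0]-.457)<.06)&(abs(P[...,1]+.364)<.05);Q=P[m];print(len(Q),Q.min(0),Q.max(0),np.median(Q[:,2]))"
```

```text
t 13.425 pos [ 0.4536 -0.062   0.1807] rot [3.141 0.    1.57 ] q [ 0.46  0.37 -0.56  2.06  0.28  0.79 -0.27] w 0.0652
shift [ 0.057  -0.0013  0.1337] rot [ 0.  0. -0.]
305 [ 0.43581266 -0.38773026  0.04670518] [ 0.48097345 -0.34161844  0.05850969] 0.054038903019140716
```

Spool stands at (0.458,-0.365), top at z=54 mm. On to the tube.

>>> send_path([
  [0.065,0.057,-0.001,0,0,0,0],
  [0.065,0.057,-0.001,0.03,0,0,0],
  [0.065,0.057,-0.001,0.08,0,0,0],
  [0.065,0.057,-0.001,0.12,0,0,0],
  [0.065,0.057,-0.001,0.134,0,0,0],
])

```text
clock: 14.1
position: [0.4521, -0.0071, 0.0449]
tool_rot: [-3.139, -0.0, 1.569]
force: [0.5, 0.5, 0.2]
grip_width: 0.0647
finger_force: 0.0
```

>>> send_path([
  [0.065,0,0,0,0,0,0],
])

```text
clock: 14.22
position: [0.453, -0.0071, 0.0465]
tool_rot: [-3.141, 0.0, 1.569]
force: [-0.5, -0.2, 1.4]
grip_width: 0.0651
finger_force: 0.0
```

>>> send_path([
  [0,0,0,0,0,0,0],
  [0,0,0,0,0,0,0],
  [0,0,0,0,0,0,0],
  [0,0,0,0,0,0,0],
], grip_n=20)

```text
clock: 14.72
position: [0.4538, -0.0074, 0.0476]
tool_rot: [3.14, 0.0, 1.568]
force: [-1.4, 0.2, 10.9]
grip_width: 0.0378
finger_force: 23.8
```

>>> send_path([
  [0,0,0,-0.02,0,0,0],
  [0,0,0,-0.06,0,0,0],
  [0,0,0,-0.12,0,0,0],
  [0,0,0,-0.16,0,0,0],
])

```text
clock: 15.22
position: [0.4533, -0.0073, 0.2096]
tool_rot: [3.139, 0.0, 1.569]
force: [0.1, -1.1, -0.4]
grip_width: 0.0373
finger_force: 23.2
```

```bash
python3 to.py .528 -.26 .2
```

```text
t 15.225 pos [ 0.4533 -0.0073  0.2096] rot [3.139 0.    1.569] q [ 0.39  0.33 -0.62  2.04  0.25  0.85 -0.37] w 0.0373
shift [-0.2526  0.0752  0.0098] rot [ 0.002  0.    -0.001]
```

>>> send_path([
  [0,-0.255,0.149,0,0,0,0],
  [0,-0.255,0.149,0,0,0,0],
  [0,-0.255,0.149,0,0,0,0],
  [0,-0.255,0.149,0,0,0,0],
  [0,-0.255,0.149,0,0,0,0],
])

```text
clock: 15.85
position: [0.602, -0.2655, 0.2071]
tool_rot: [3.141, 0.0, 1.567]
force: [-0.5, 1.0, -0.6]
grip_width: 0.0374
finger_force: 23.2
```

>>> send_path([
  [0,0,0,0.05,0,0,0],
  [0,0,0,0.1,0,0,0],
  [0,0,0,0.12,0,0,0],
])

```text
clock: 16.23
position: [0.6004, -0.2624, 0.0848]
tool_rot: [-3.139, -0.001, 1.569]
force: [-0.1, 0.1, -0.2]
grip_width: 0.0379
finger_force: 23.2
```

```bash
python3 to.py .602 -.262 .054
```

```text
t 16.225 pos [ 0.6004 -0.2624  0.0848] rot [-3.139e+00 -1.000e-03  1.569e+00] q [ 0.61  0.78 -0.45  1.6   0.41  0.86 -0.  ] w 0.0379
shift [0.0004 0.0017 0.0307] rot [-0.002 -0.001 -0.001]
```

>>> send_path([
  [0,0,0,0.015,0,0,0],
  [0,0,0,0.025,0,0,0],
  [0,0,0,0.032,0,0,0],
  [0,0,0,0.032,0,0,0],
])

```text
clock: 16.73
position: [0.6017, -0.2626, 0.0547]
tool_rot: [3.141, 0.0, 1.569]
force: [0.4, 0.6, 0.1]
grip_width: 0.0373
finger_force: 23.2
```

>>> send_path([
  [0,0,0,0.002,0,0,0],
  [0,0,0,0.003,0,0,0],
  [0,0,0,0.003,0,0,0],
])

```text
clock: 17.1
position: [0.6017, -0.2627, 0.0518]
tool_rot: [3.141, 0.0, 1.569]
force: [-0.5, 0.8, 2.4]
grip_width: 0.0372
finger_force: 23.4
```

Touching at 2.4 N. I'll press 1 mm more, release and go up, then over to cone_b at (0.557,0.0945).

>>> send_path([
  [0,0,0,0.001,0,0,0],
  [0,0,0,0.001,0,0,0],
])

```text
clock: 17.35
position: [0.6015, -0.2628, 0.0514]
tool_rot: [3.142, 0.001, 1.568]
force: [-6.1, 0.7, 15.1]
grip_width: 0.0371
finger_force: 23.5
```

>>> send_path([
  [0.065,0,0,0,0,0,0],
  [0.065,0,0,0,0,0,0],
  [0.065,0,0,-0.03,0,0,0],
  [0.065,0,0,-0.09,0,0,0],
  [0.065,0,0,-0.15,0,0,0],
])

```text
clock: 17.98
position: [0.6012, -0.2624, 0.2019]
tool_rot: [-3.141, -0.001, 1.569]
force: [0.2, -0.2, -0.2]
grip_width: 0.0645
finger_force: 0.0
```

>>> send_path([
  [0.065,0.3,-0.037,0,0,0,0],
  [0.065,0.3,-0.037,0,0,0,0],
  [0.065,0.3,-0.037,0,0,0,0],
  [0.065,0.3,-0.037,0,0,0,0],
  [0.065,0.3,-0.037,0,0,0,0],
])

```text
clock: 18.6
position: [0.5646, 0.0399, 0.2007]
tool_rot: [3.141, -0.0, 1.57]
force: [1.4, 0.6, 0.1]
grip_width: 0.0651
finger_force: 0.0
```

```bash
python3 to.py .557 .0945 .07; python3 -c "
from h import *
im,d=snap('top','t5');P=cloud('top',d);m=(P[...,2]>.07)&(P[...,2]<.09)&(abs(P[...,0]-.602)<.06)&(abs(P[...,1]+.262)<.05);Q=P[m];print(len(Q),Q.min(0),Q.max(0))"
```

```text
t 18.6 pos [0.5646 0.0399 0.2007] rot [ 3.141 -0.     1.57 ] q [ 0.23  0.51 -0.56  1.77  0.32  0.95 -0.47] w 0.0651
shift [ 0.0545 -0.0077  0.1307] rot [ 0. -0. -0.]
124 [ 0.58028577 -0.27990931  0.07009787] [ 0.61805531 -0.24157761  0.08692017]
```

>>> send_path([
  [0.065,0.055,-0.007,0,0,0,0],
  [0.065,0.055,-0.007,0.03,0,0,0],
  [0.065,0.055,-0.007,0.08,0,0,0],
  [0.065,0.055,-0.007,0.12,0,0,0],
  [0.065,0.055,-0.007,0.140,0,0,0],
])

```text
clock: 19.27
position: [0.5575, 0.0922, 0.0587]
tool_rot: [-3.139, 0.0, 1.569]
force: [0.3, 0.7, 0.2]
grip_width: 0.065
finger_force: 0.0
```

>>> send_path([
  [0.065,0,0,0,0,0,0],
])

```text
clock: 19.4
position: [0.5579, 0.0925, 0.0599]
tool_rot: [-3.14, 0.0, 1.569]
force: [-0.6, -0.3, 0.5]
grip_width: 0.0646
finger_force: 0.0
```

>>> send_path([
  [0,0,0,0,0,0,0],
  [0,0,0,0,0,0,0],
  [0,0,0,0,0,0,0],
  [0,0,0,0,0,0,0],
], grip_n=25)

```text
clock: 19.9
position: [0.5591, 0.0926, 0.0621]
tool_rot: [3.139, -0.0, 1.568]
force: [-1.6, 0.4, 5.9]
grip_width: 0.038
finger_force: 24.4
```

>>> send_path([
  [0,0,0,-0.02,0,0,0],
  [0,0,0,-0.06,0,0,0],
  [0,0,0,-0.12,0,0,0],
  [0,0,0,-0.17,0,0,0],
])

```text
clock: 20.4
position: [0.5582, 0.0927, 0.2346]
tool_rot: [3.139, -0.001, 1.569]
force: [0.4, -0.9, 0.2]
grip_width: 0.038
finger_force: 25.5
```

```bash
python3 to.py .426 -.1445 .23; python3 -c "
from h import *
im,d=snap('scene','s6');cv2.imwrite('pics/s6c.png',cv2.resize(im[100:270,250:450],None,fx=3,fy=3,interpolation=cv2.INTER_CUBIC))"
```

```text
t 20.4 pos [0.5582 0.0927 0.2346] rot [ 3.139e+00 -1.000e-03  1.569e+00] q [ 0.15  0.48 -0.59  1.74  0.3   1.02 -0.54] w 0.038
shift [-0.2374 -0.1319  0.0042] rot [ 0.002 -0.001 -0.001]
```

View pics/s6c.png

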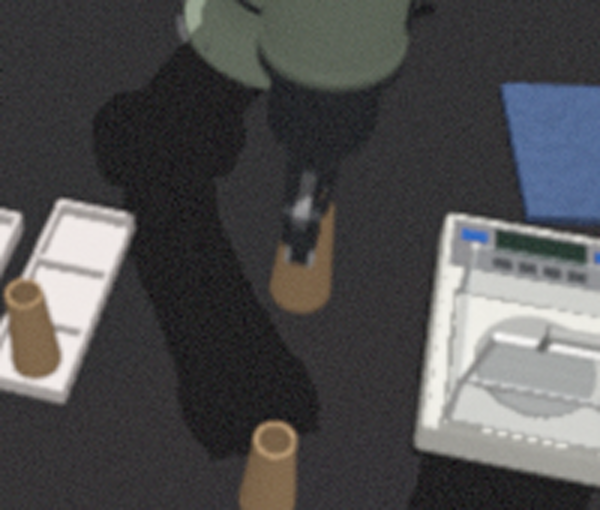

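The cone hangs straight in the fingers (crop 300,260). I'll take it to the cone tray's -74 bay.

>>> send_path([
  [0,-0.237,-0.132,0,0,0,0],
  [0,-0.237,-0.132,0,0,0,0],
  [0,-0.237,-0.132,0,0,0,0],
  [0,-0.237,-0.132,0,0,0,0],
  [0,-0.237,-0.132,0,0,0,0],
])

```text
clock: 21.08
position: [0.4239, -0.1472, 0.232]
tool_rot: [3.141, 0.002, 1.565]
force: [0.2, 0.5, -0.2]
grip_width: 0.038
finger_force: 25.5
```

>>> send_path([
  [0,0,0,0.05,0,0,0],
  [0,0,0,0.1,0,0,0],
  [0,0,0,0.13,0,0,0],
  [0,0,0,0.14,0,0,0],
  [0,0,0,0.14,0,0,0],
])

```text
clock: 21.7
position: [0.4262, -0.1442, 0.0914]
tool_rot: [3.141, 0.0, 1.569]
force: [0.4, 0.2, -1.1]
grip_width: 0.0383
finger_force: 25.5
```

```bash
python3 to.py .426 -.1445 .067
```

```text
t 21.7 pos [ 0.4262 -0.1442  0.0914] rot [3.141 0.    1.569] q [ 0.55  0.51 -0.45  2.15  0.41  0.57 -0.21] w 0.0383
shift [-0.0002 -0.0002  0.0244] rot [ 0.001  0.    -0.001]
```

>>> send_path([
  [0,0,0,0.012,0,0,0],
  [0,0,0,0.02,0,0,0],
  [0,0,0,0.024,0,0,0],
  [0,0,0,0.024,0,0,0],
])

```text
clock: 22.2
position: [0.4257, -0.1442, 0.0664]
tool_rot: [-3.141, -0.0, 1.569]
force: [0.2, 0.1, -0.8]
grip_width: 0.0384
finger_force: 25.5
```

>>> send_path([
  [0,0,0,0.002,0,0,0],
  [0,0,0,0.003,0,0,0],
  [0,0,0,0.003,0,0,0],
])

```text
clock: 22.58
position: [0.4244, -0.1446, 0.0642]
tool_rot: [-3.139, 0.001, 1.568]
force: [-15.7, 1.6, 38.2]
grip_width: 0.0385
finger_force: 32.0
```

>>> send_path([
  [0,0,0,-0.002,0,0,0],
  [0.065,0,0,-0.002,0,0,0],
  [0.065,0,0,-0.002,0,0,0],
  [0.065,0,0,-0.05,0,0,0],
  [0.065,0,0,-0.11,0,0,0],
])

```text
clock: 23.2
position: [0.4251, -0.1437, 0.1741]
tool_rot: [-3.139, -0.002, 1.569]
force: [0.4, -0.9, 0.9]
grip_width: 0.0648
finger_force: 0.0
```

>>> send_path([
  [0.065,0,0,-0.03,0,0,0],
  [0.065,0.13,0.13,-0.03,0,0,0],
  [0.065,0.2,0.2,-0.03,0,0,0],
  [0.065,0.2,0.2,-0.03,0,0,0],
  [0.065,0.2,0.2,-0.03,0,0,0],
])

```text
clock: 23.82
position: [0.6042, 0.0336, 0.2032]
tool_rot: [-3.141, 0.0, 1.568]
force: [0.0, -0.5, 0.1]
grip_width: 0.0644
finger_force: 0.0
```

```bash
python3 to.py .6665 .0995 .06; python3 -c "
from h import *
im,d=snap('top','t7');P=cloud('top',d);m=(P[...,2]>.1)&(P[...,2]<.115)&(abs(P[...,0]-.426)<.04)&(abs(P[...,1]+.1445)<.05);Q=P[m];print(len(Q),Q.min(0),Q.max(0))"
```

```text
t 23.825 pos [0.6042 0.0336 0.2032] rot [-3.141  0.     1.568] q [ 0.23  0.57 -0.56  1.66  0.35  1.01 -0.45] w 0.0644
shift [0.0661 0.0622 0.1432] rot [-0.     0.    -0.002]Traceback (most recent call last):
  File "<string>", line 3, in <module>
    im,d=snap('top','t7');P=cloud('top',d);m=(P[...,2]>.1)&(P[...,2]<.115)&(abs(P[...,0]-.426)<.04)&(abs(P[...,1]+.1445)<.05);Q=P[m];print(len(Q),Q.min(0),Q.max(0))
                                                                                                                                                  ~~~~~^^^
    return umr_minimum(a, axis, None, out, keepdims, initial, where)
ValueError: zero-size array to reduction operation minimum which has no identity
```

```bash
python3 -c "
from h import *
im=cv2.imread('pics/top0.png');im=cv2.imread('pics/t7.png');a=cv2.resize(im[140:300,240:480],None,fx=2.2,fy=2.2,interpolation=cv2.INTER_CUBIC)
s,d=snap('scene','s7');b=cv2.resize(s[140:300,150:390],None,fx=2.2,fy=2.2,interpolation=cv2.INTER_CUBIC);cv2.imwrite('pics/c7.png',cv2.resize(np.vstack([a,b]),None,fx=.85,fy=.85))"
```

```text
(no output)
```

View pics/c7.png

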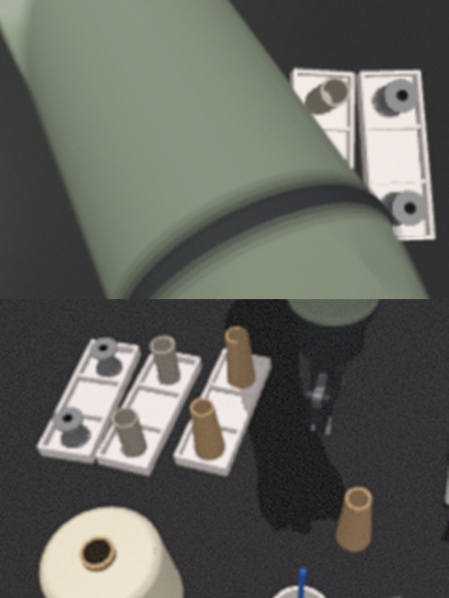

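In the top view the arm hides the cone tray. The scene view shows the first cone, the tube and the spool upright in their bays (lower half, cone at 240,360). Now the last cone.

>>> send_path([
  [0.065,0.04,0.04,0,0,0,0],
  [0.065,0.066,0.062,0.03,0,0,0],
  [0.065,0.066,0.062,0.08,0,0,0],
  [0.065,0.066,0.062,0.12,0,0,0],
  [0.065,0.066,0.062,0.143,0,0,0],
])

```text
clock: 24.55
position: [0.6642, 0.0979, 0.0582]
tool_rot: [-3.139, 0.0, 1.569]
force: [-0.1, 0.4, -0.4]
grip_width: 0.0653
finger_force: 0.0
```

>>> send_path([
  [0.065,0,0,0,0,0,0],
  [0.065,0,0,0,0,0,0],
])

```text
clock: 24.8
position: [0.6659, 0.0983, 0.0621]
tool_rot: [3.14, -0.001, 1.569]
force: [-0.8, 0.5, 0.2]
grip_width: 0.0652
finger_force: 0.0
```

>>> send_path([
  [0,0,0,0,0,0,0],
  [0,0,0,0,0,0,0],
  [0,0,0,0,0,0,0],
  [0,0,0,0,0,0,0],
], grip_n=25)

```text
clock: 25.3
position: [0.6656, 0.0981, 0.062]
tool_rot: [3.14, -0.0, 1.569]
force: [-3.3, -0.7, 9.5]
grip_width: 0.0384
finger_force: 24.5
```

>>> send_path([
  [0,0,0,-0.02,0,0,0],
  [0,0,0,-0.06,0,0,0],
  [0,0,0,-0.12,0,0,0],
  [0,0,0,-0.18,0,0,0],
  [0,0,0,-0.18,0,0,0],
])

```text
clock: 25.92
position: [0.6668, 0.0988, 0.2472]
tool_rot: [3.133, -0.002, 1.569]
force: [-0.2, 0.2, -2.3]
grip_width: 0.0383
finger_force: 25.6
```

```bash
python3 to.py .4995 -.1455 .24
```

```text
t 25.925 pos [0.6668 0.0988 0.2472] rot [ 3.133e+00 -2.000e-03  1.569e+00] q [ 0.11  0.63 -0.56  1.43  0.35  1.17 -0.5 ] w 0.0383
shift [-0.2447 -0.1668  0.0054] rot [ 0.008 -0.002 -0.001]
```

>>> send_path([
  [0,-0.245,-0.167,0,0,0,0],
  [0,-0.245,-0.167,0,0,0,0],
  [0,-0.245,-0.167,0,0,0,0],
  [0,-0.245,-0.167,0,0,0,0],
  [0,-0.245,-0.167,0,0,0,0],
])

```text
clock: 26.55
position: [0.4957, -0.1487, 0.2413]
tool_rot: [3.141, 0.001, 1.567]
force: [1.6, 0.1, -1.0]
grip_width: 0.0384
finger_force: 25.6
```

>>> send_path([
  [0,0,0,0,0,0,0],
  [0,0,0,0,0,0,0],
  [0,0,0,0.04,0,0,0],
  [0,0,0,0.06,0,0,0],
  [0,0,0,0.06,0,0,0],
])

```text
clock: 27.18
position: [0.4975, -0.1451, 0.1797]
tool_rot: [-3.14, -0.001, 1.571]
force: [0.0, -0.4, 0.1]
grip_width: 0.0381
finger_force: 25.6
```

```bash
python3 to.py .4995 -.1455 .092
```

```text
t 27.175 pos [ 0.4975 -0.1451  0.1797] rot [-3.140e+00 -1.000e-03  1.571e+00] q [ 0.59  0.47 -0.55  1.91  0.32  0.85 -0.13] w 0.0381
shift [-0.0005  0.0021  0.0877] rot [-0.002 -0.001  0.001]
```

>>> send_path([
  [0,0,0.002,0.04,0,0,0],
  [0,0,0.002,0.075,0,0,0],
  [0,0,0.002,0.1,0,0,0],
  [0,0,0.002,0.11,0,0,0],
  [0,0,0.002,0.112,0,0,0],
])

```text
clock: 27.8
position: [0.5002, -0.1463, 0.0691]
tool_rot: [3.141, 0.0, 1.569]
force: [0.4, -0.1, -0.6]
grip_width: 0.0379
finger_force: 25.6
```

>>> send_path([
  [0,0,0,0,0,0,0],
])

```text
clock: 27.92
position: [0.5002, -0.1466, 0.0695]
tool_rot: [3.14, 0.0, 1.569]
force: [0.4, -1.2, -0.5]
grip_width: 0.0382
finger_force: 25.6
```

>>> send_path([
  [0,0,0,0.0015,0,0,0],
  [0,0,0,0.003,0,0,0],
  [0,0,0,0.003,0,0,0],
])

```text
clock: 28.3
position: [0.4998, -0.1467, 0.066]
tool_rot: [3.141, 0.0, 1.569]
force: [-0.9, -0.1, 7.8]
grip_width: 0.0383
finger_force: 26.7
```

>>> send_path([
  [0,0,0,0.0015,0,0,0],
  [0,0,0,0.0015,0,0,0],
])

```text
clock: 28.55
position: [0.5001, -0.1468, 0.0655]
tool_rot: [3.14, 0.001, 1.569]
force: [-7.8, 1.3, 31.8]
grip_width: 0.0382
finger_force: 30.7
```

Contact. Back off a little, release and rise, then clear to the side for a final look.

>>> send_path([
  [0,0,0,-0.0015,0,0,0],
  [0.055,0,0,-0.0015,0,0,0],
  [0.055,0,0,-0.0015,0,0,0],
  [0.055,0,0,-0.05,0,0,0],
  [0.055,0,0,-0.11,0,0,0],
])

```text
clock: 29.18
position: [0.4988, -0.1462, 0.1744]
tool_rot: [-3.139, -0.001, 1.569]
force: [-0.3, -1.0, 0.8]
grip_width: 0.0548
finger_force: 0.0
```

>>> send_path([
  [0.055,0,0,-0.06,0,0,0],
  [0.055,0.13,-0.01,-0.06,0,0,0],
  [0.055,0.2,-0.01,-0.06,0,0,0],
  [0.055,0.2,-0.01,-0.06,0,0,0],
  [0.055,0.2,-0.01,-0.06,0,0,0],
])

```text
clock: 29.8
position: [0.4894, 0.0574, 0.2342]
tool_rot: [3.141, -0.001, 1.574]
force: [-0.2, -0.7, -0.1]
grip_width: 0.0548
finger_force: 0.0
```

```bash
python3 - <<'E'
from h import *
print(bot.observe()['clock'])
s,ds=snap('scene','s8');t,dt=snap('top','t8')
for n,d in(('scene',ds),('top',dt)):
    P=cloud(n,d)
    for nm,x,y,z in(('cone',.426,-.1445,.109),('cone',.5,-.1465,.109),('tube',.602,-.262,.084),('spool',.458,-.365,.054)):
        m=(abs(P[...,2]-z)<.006)&(np.hypot(P[...,0]-x,P[...,1]-y)<.035);Q=P[m]
        if len(Q):print(n,nm,len(Q),((Q.min(0)+Q.max(0))/2).round(4))
cv2.imwrite('pics/c8.png',cv2.resize(s[90:310,150:520],None,fx=2.1,fy=2.1,interpolation=cv2.INTER_CUBIC))
E
```

```text
29.8
scene cone 59 [ 0.4258 -0.1411  0.1076]
scene cone 62 [ 0.5006 -0.1453  0.1079]
scene tube 73 [ 0.6022 -0.2595  0.0833]
scene spool 143 [ 0.4591 -0.3632  0.0544]
top cone 76 [ 0.4248 -0.1419  0.1074]
top cone 71 [ 0.4976 -0.1456  0.1074]
top tube 87 [ 0.5996 -0.2612  0.083 ]
top spool 304 [ 0.4584 -0.3644  0.0538]
```

View pics/c8.png

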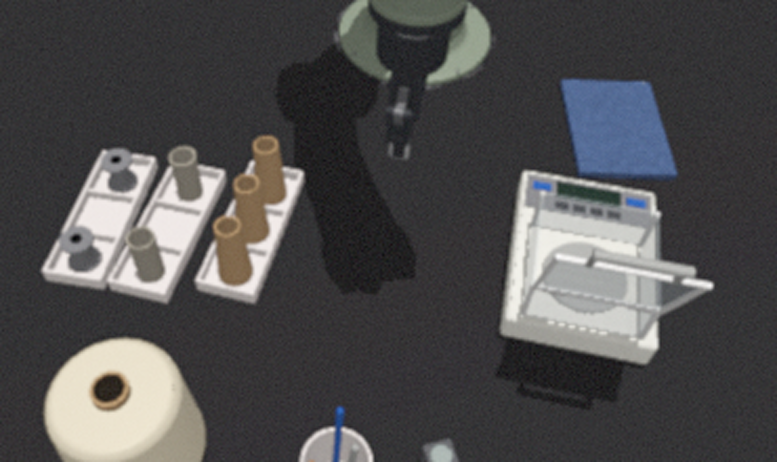

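All four pieces stand upright in separate bays of the right trays: cones at (265,170) and (250,210), tube at (148,255), spool at (120,170). The cover is open at (620,265), and the gripper is clear of everything.

>>> send_path([
  [0.055,0,0,0,0,0,0],
  [0.055,0,0,0,0,0,0],
])

```text
clock: 30.15
position: [0.4901, 0.052, 0.2339]
tool_rot: [-3.141, 0.0, 1.567]
force: [-0.2, -0.3, -0.0]
grip_width: 0.0549
finger_force: 0.0
```

```bash
python3 -c "
from workcell import job
print(job.job_done())"
```

```text
the job is handed in; nothing more can be done
None
```

The job is handed in at about 30 s on the clock: in the final pictures the cover rests open past vertical, and the spool, tube and both cones stand upright in their own bays of the right trays; the hand-in returned no verdict.

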